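# Release the latched key on the extraction control box

## Robot

A 6-joint arm with a two-finger parallel gripper is mounted at the origin on the work surface. World frame = base frame: x ahead of the robot, y to its left, z up, the work surface at z = 0. Lengths are in m, angles in rad, forces in N, time in s.
With the tool pointing down it reaches from about 0.3 to 0.875 m from the base axis. Payload 6.4 kg.
Tool frame: the origin (TCP) lies midway between the tips of the shut fingers; the grasp point (between the pads) lies 19 mm behind it (ctrl.pinch_z is the distance from the TCP to the grasp point, in m); z points along the fingers, y is the line along which they close (so a half turn about z gives the same grasp; the last joint's range is limited). The gripper opens to 85 mm and grips with 20 to 120 N. Pads are 22 mm wide; open, the fingers measure 114 mm over their backs; the gripper's body (76 mm by 85 mm) begins 54 mm behind the grasp point. The pads swing forward as they close: fully open they stand 13 mm farther back than shut.
Start: joints at [1.142, 0.181, 1.607, -0, 1.354, -0.206], TCP at [0.127, 0.561, 0.231] pointing down, gripper open.
Joint ranges: [-2.99, 2.99], [-0.89, 2.07], [0.3, 2.58], [-1.14, 4.28], [0, 2.63], [-3.12, 3.12]. Speed limits (rad/s): [2.57, 2.57, 3.01, 3.14, 3.14, 3.14].

## Interface

Orientations are given as a unit quaternion [w, x, y, z].
In Python, from bench import ctrl gives the robot as it stands.
- The arm moves only by the tool apply_moves, never from a script. Its argument "moves" is a list of rows, each an object with "jaw": the opening, from 0 (shut) to 1 (fully open); "offset": the shift along the tool's x, y, z in mm, a list of three; "rot": the turn, a rotation vector about the tool's x, y, z in degrees, a list of three. In form: [{"jaw": jaw, "offset": [dx, dy, dz], "rot": [ax, ay, az]}, ...]. A call has exactly 5 rows; each row shifts and turns the commanded pose from where the row before left it, along the tool's axes as they then stand; what a row does not reach is not made up. A row lasts 1/8 s, in which the tool goes at most 62.5 mm and 10.7 degrees, less where a joint would pass 70% of its speed; a pose out of reach is approached as far as the arm can. A call is refused whole if a number of a shift passes 62.5 or a number of a turn 10.7, either way. A call with a gripper value outside its range is refused whole. The fingers move at their own pace and stop on an object; the grip force is fixed at half the most. Time passes only in rows, so rows that do not move let the fingers close, or fill a call up. It gives the time, the measured TCP pose, the force, the opening and the grip force at its end, in the units of the state.
- ctrl.get_obs(): the state, without advancing time (a new reading comes with each control period).
- ctrl.camera(name): name is "scene" or "top" or "wrist"; returns (picture, depth): 480x640x3 uint8, red, green, blue; 480x640 float32, m along the optical axis (not along the pixel's ray), 0 where there is no reading.
- ctrl.camera_params(name): a dict with "K" (3x3 intrinsics, pixels), "cam_to_world" (4x4, takes a point from camera to world coordinates); the wrist camera has in their place "mount" (4x4, takes a point from camera to tool coordinates, whose origin is the TCP and whose axes are the flange's). Camera axes: x right, y down, z forward; pixel columns grow to the right and rows downward; lengths in m; the calibration is good to about 2 mm. The wrist camera is an equidistant fisheye: a pixel r from the principal point sees the ray r / f radians off the axis. A picture is of the moment at which its call begins: read the wrist's pose just before it. camera_params takes no time and is no camera call.
- ctrl.hand_in(): hands the job in; it is judged then, once.
Trained networks look in the newest picture that a camera, given by its name, has taken for a name from the list of things; names that differ only in an ending like _2 or _b are one class to them, and where a whole thing is asked for, a point or a joint stands for the part that bears it (a point fixed in the world has none). Each returns a list of dicts, best first, with "score" (0 to 1); they miss things now and then, are a little off and sometimes report something else, mostly with a low value. They report only what shows in the picture. A call takes as long as a camera call.
- ctrl.outline_of(camera, target): "region" (480x640 bool, what is visible of it) and "position" ([column, row] in pixels, amid what is visible of it).
The state is a dict: "time_s": time; "q": joint angles; "dq": joint speeds; "joint_efforts": joint torques, N m; "eef_pos": TCP position; "eef_rot": TCP orientation; "wrist_force": force on the tool from outside, world axes, zero at the start; "torque": the same for the moment, N m; "opening": opening from 0.0 (shut) to 1.0 (fully open); "grasp_force": force on a finger pad.
Only numpy, scipy, OpenCV 4.12 (cv2) and the standard library are available. Lean on these libraries where they do the work, as an engineer would, in place of code of your own. Each camera call takes 0.05 s, during which the arm holds its last target. There are 200 camera calls.

## Task

One of the four identical keys on the workshop's control box has been left latched down. With a fingertip, tap all four keys lightly, one after another from the robot's left to its right, to feel which one is already down; then press that key fully home so that its catch lets go and it springs up again, and take the hand away. Do not push any of the other keys in, and leave the plane, the wooden block and the glue bottle where they stand.

Things in the scene. Friction and masses are not known exactly. Their poses are not given: they have to be found in the camera images.
- console: grey steel bench control box for the dust extraction, fixed to the bench, 130 (its x) x 310 (its y) x 75 mm high; origin at the centre of its underside, z up. Along its y axis, on its top, sits a row of four identical keys 62 mm apart. One key, any of them, starts latched down and does not give below 4 N; the others stand up and give softly (2.5 N at first, 0.5 N more per mm) and spring back.
- key_1: the first (the robot's leftmost, at console y +93 mm) key: black frame 51 x 51 x 6 mm with a white square cap of 38 x 38 mm that slides straight down in it. Origin: centre of the key on the box's top face (fixed, does not follow the cap), z up. The cap's top is 16 mm above it when up, 12 mm when latched, 8 mm at the lower stop.
- key_2: the second (console y +31 mm) key: black frame 51 x 51 x 6 mm with a white square cap of 38 x 38 mm that slides straight down in it. Origin: centre of the key on the box's top face (fixed, does not follow the cap), z up. The cap's top is 16 mm above it when up, 12 mm when latched, 8 mm at the lower stop.
- key_3: the third (console y -31 mm) key: black frame 51 x 51 x 6 mm with a white square cap of 38 x 38 mm that slides straight down in it. Origin: centre of the key on the box's top face (fixed, does not follow the cap), z up. The cap's top is 16 mm above it when up, 12 mm when latched, 8 mm at the lower stop.
- key_4: the fourth (the robot's rightmost, at console y -93 mm) key: black frame 51 x 51 x 6 mm with a white square cap of 38 x 38 mm that slides straight down in it. Origin: centre of the key on the box's top face (fixed, does not follow the cap), z up. The cap's top is 16 mm above it when up, 12 mm when latched, 8 mm at the lower stop.
- held (a joint): travel of the latched key, wherever in the row it is (the value does not tell where): 0.004 m latched, 0 up (released), 0.008 at its stop. It takes up to about 10 N to push it from 0.004 to beyond 0.007; the catch then trips, and when the finger lifts the key rises to 0.
- free_a (a joint): travel of one of the three keys that are not latched (the value does not tell which): 0 m up, 0.008 at its stop. Beyond 0.0065 it would switch its machine: this must not happen.
- free_b (a joint): travel of one of the three keys that are not latched (the value does not tell which): 0 m up, 0.008 at its stop. Beyond 0.0065 it would switch its machine: this must not happen.
- free_c (a joint): travel of one of the three keys that are not latched (the value does not tell which): 0 m up, 0.008 at its stop. Beyond 0.0065 it would switch its machine: this must not happen.
- plane: loose wooden hand plane lying beyond the box, 55 x 200 mm, about 90 mm high, along its y; origin at the centre of its sole. Bystander.
- joint_block: loose upright wooden joint sample, 42 x 42 x 92 mm, beside the box's left end; origin at the centre of its underside. Bystander.
- glue: loose yellow glue bottle, 52 mm in diameter, 130 mm high, beside the box's right end; origin at the centre of its underside. Bystander.

How it is judged:
On the way, in this order (a step that is already met when the one before it is completed fails the run):
1. a finger taps key 1 (contact force between the fingers and key_1 above 0.4 N), for 0.02 s.
2. a finger taps key 2 (contact force between the fingers and key_2 above 0.4 N), for 0.02 s.
3. a finger taps key 3 (contact force between the fingers and key_3 above 0.4 N), for 0.02 s.
4. a finger taps key 4 (contact force between the fingers and key_4 above 0.4 N), for 0.02 s.
5. the latched key is pressed further down (more than 1.5 mm past where it was held) (value of joint held above 0.0055 m), for 0.02 s.
6. the latched key has sprung up (value of joint held below 0.0012 m), for 0.2 s.
At the end, for the whole second after the job is handed in: All four keys stand up (each within 1.2 mm of its top position), after each was tapped from left to right and the latched one was then pressed; the plane, block and bottle stand upright within 12 mm of where they were (value of joint each of held, free_a, free_b, free_c below 0.0012 m and distance of each of plane, joint_block, glue from where it was at the start of the episode below 0.012 m and angle between each of plane, joint_block, glue's own z axis and vertical below 0.1 rad); the robot touches nothing.
It fails at once if a key that was not latched is pushed in (more than 6.5 mm of its 8 mm) (value of joint any of free_a, free_b, free_c above 0.0065 m).
It fails at once if the plane, block or bottle is lifted or shoved (more than 15 mm) (distance of any of plane, joint_block, glue from where it was at the start of the episode above 0.015 m).
It also fails if it takes over 48 s, if anything falls off the work surface, if the arm or the gripper's body presses on something with over 40 N, if the wrist force passes 120 N, or if a joint passes its speed limit or range.

## Working session

There is one attempt and no reset: what is moved stays moved. The work goes in short steps, Python scripts to look and compute and a tool call to move; the robot and the scene stay as the last step left them, time stands still between calls to the robot, and variables do not carry over. Pictures are saved under pics/ and viewed, at most 10 in all, crops included, and the job is handed in when it is done.

Besides the shell and the picture viewer there is one more tool, called after "Call:" by a JSON object that holds its "op" and its "data". apply_moves: Moves the arm, as the interface text tells. Its arguments: {"type":"object","properties":{"moves":{"type":"array"}},"required":["moves"]}

```bash
mkdir -p pics
cat > h.py <<'E'
import numpy as np, cv2
from bench import ctrl
def world(cam, depth, mask):
    P=ctrl.camera_params(cam); K=np.array(P["K"]); T=np.array(P["cam_to_world"])
    v,u=np.nonzero(mask&(depth>0)); z=depth[v,u]
    p=np.c_[(u-K[0,2])/K[0,0]*z,(v-K[1,2])/K[1,1]*z,z]
    return p@T[:3,:3].T+T[:3,3]
E
python3 - <<'E'
from h import *
o=ctrl.get_obs(); print(o)
for c in("scene","top"):
    im,d=ctrl.camera(c); cv2.imwrite(f"pics/{c}0.png",im[:,:,::-1])
    np.save(f"{c}.npy",d)
    for n in("console","key_1","plane","joint_block","glue"):
        for r in ctrl.outline_of(c,n):
            if r["region"].sum()<5: continue
            w=world(c,d,r["region"])
            print(c,n,round(r["score"],2),np.round(r["position"]),r["region"].sum(),np.round(np.median(w,0),4),np.round(np.percentile(w,5,0),3),np.round(np.percentile(w,95,0),3))
print(ctrl.get_obs()["time_s"])
E
```

```text
{'time_s': 0.0, 'q': array([ 1.14170584e+00,  1.81511305e-01,  1.60799933e+00, -5.70859077e-06,
        1.35379134e+00, -2.06297957e-01]), 'dq': array([ 0.00033404, -0.00089091,  0.00035053,  0.00054499, -0.00105352,
       -0.00053861]), 'joint_efforts': array([-9.72800626e-04, -4.44877088e+01, -3.51330578e+01, -6.77729968e-04,
        9.41267033e-03, -5.40264102e-05]), 'eef_pos': array([0.12680109, 0.56028725, 0.23040506]), 'eef_rot': array([-2.64329307e-04,  1.11165364e-01,  9.93801555e-01, -8.12763503e-04]), 'wrist_force': array([-0.22642104,  0.63065996, -0.1446268 ]), 'torque': array([-0.00206415, -0.01784328, -0.00664453]), 'grasp_force': 0.0, 'opening': 1.0017665675977852}
scene console 0.58 [247. 233.] 12264 [ 0.5717 -0.0475  0.0763] [ 0.49  -0.172  0.022] [0.626 0.101 0.091]
scene key_1 0.89 [235. 228.] 695 [ 0.5562 -0.0638  0.0887] [ 0.532 -0.086  0.078] [ 0.574 -0.039  0.093]
scene key_1 0.8 [290. 196.] 627 [0.5332 0.056  0.0879] [0.508 0.035 0.078] [0.552 0.083 0.093]
scene key_1 0.65 [206. 246.] 746 [ 0.5646 -0.1244  0.0848] [ 0.537 -0.147  0.078] [ 0.585 -0.101  0.089]
[... 537 characters left out ...]
[319. 272.] 626 [0.5267 0.0611 0.088 ] [0.504 0.039 0.076] [0.552 0.084 0.093]
top key_1 0.75 [350. 268.] 569 [ 5.371e-01 -2.000e-04  8.910e-02] [ 0.515 -0.021  0.076] [0.56  0.022 0.093]
top key_1 0.66 [407. 258.] 623 [ 0.5601 -0.1194  0.0848] [ 0.538 -0.144  0.077] [ 0.583 -0.098  0.089]
top key_1 0.65 [377. 264.] 579 [ 0.5483 -0.0574  0.089 ] [ 0.525 -0.081  0.077] [ 0.571 -0.036  0.093]
top plane 0.94 [363. 201.] 2498 [ 0.685  -0.0264  0.0457] [ 0.663 -0.117  0.023] [0.714 0.061 0.087]
top joint_block 0.81 [272. 299.] 565 [0.4817 0.1584 0.0906] [0.46  0.139 0.005] [0.502 0.182 0.094]
top glue 0.97 [468. 245.] 705 [ 0.5838 -0.2434  0.0879] [ 0.565 -0.263  0.021] [ 0.606 -0.23   0.131]
0.6
```

```bash
python3 - <<'E'
from h import *
for c in("top","scene"):
    im,d=ctrl.camera(c)
    for r in ctrl.outline_of(c,"key_1"):
        w=world(c,d,r["region"]); w=w[w[:,2]>0.0835]
        rc=cv2.minAreaRect((w[:,:2]*1000).astype(np.float32))
        print(c,np.round(w.mean(0),4),"zmed",np.round(np.median(w[:,2]),4),rc)
E
python3 -c "
import cv2
a=cv2.imread('pics/top0.png')[130:350,230:520];cv2.imwrite('pics/topc.png',cv2.resize(a,None,fx=2.6,fy=2.6))"
```

```text
top [0.5266 0.0617 0.0904] zmed 0.0905 ((524.4059448242188, 60.98784637451172), (45.124412536621094, 45.65876770019531), 6.832564353942871)
top [0.5378 0.0013 0.0904] zmed 0.0906 ((537.3051147460938, 0.9913558959960938), (48.01398849487305, 48.65806579589844), 8.724408149719238)
top [ 0.5603 -0.1204  0.0869] zmed 0.0868 ((560.9929809570312, -120.33216857910156), (40.81787872314453, 50.27412796020508), 18.56309700012207)
top [ 0.5487 -0.0596  0.0905] zmed 0.0905 ((545.843994140625, -59.82089614868164), (44.116004943847656, 48.37050247192383), 10.390573501586914)
scene [ 0.5406 -0.0027  0.0906] zmed 0.0911 ((540.1447143554688, -3.1539230346679688), (45.5615119934082, 42.3335075378418), 1.2511085271835327)
scene [0.5294 0.0582 0.0906] zmed 0.0911 ((529.5677490234375, 59.518104553222656), (43.07048034667969, 38.74287796020508), 10.622607231140137)
scene [ 0.5518 -0.0633  0.0906] zmed 0.0912 ((549.671630859375, -62.03080368041992), (44.69818115234375, 47.65578079223633), 10.717297554016113)
scene [ 0.5619 -0.1241  0.0872] zmed 0.0874 ((563.3666381835938, -126.08467864990234), (45.670631408691406, 44.672977447509766), 9.066606521606445)
```

View pics/topc.png

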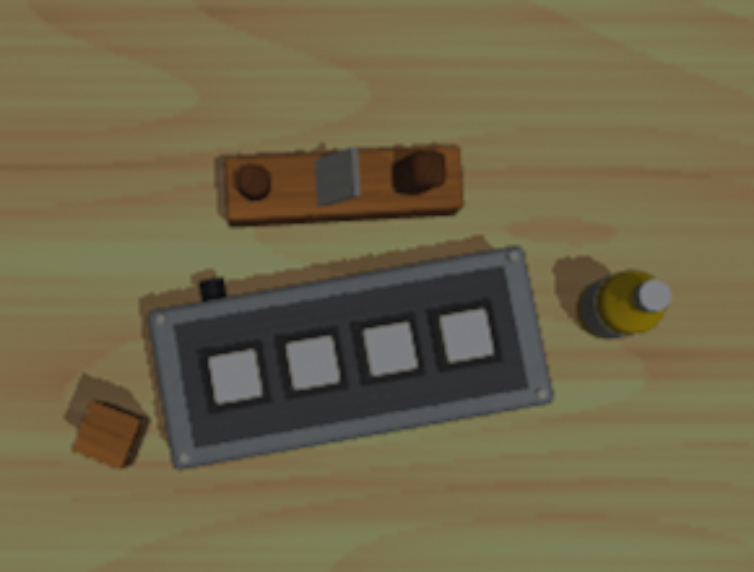

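View pics/scene0.png

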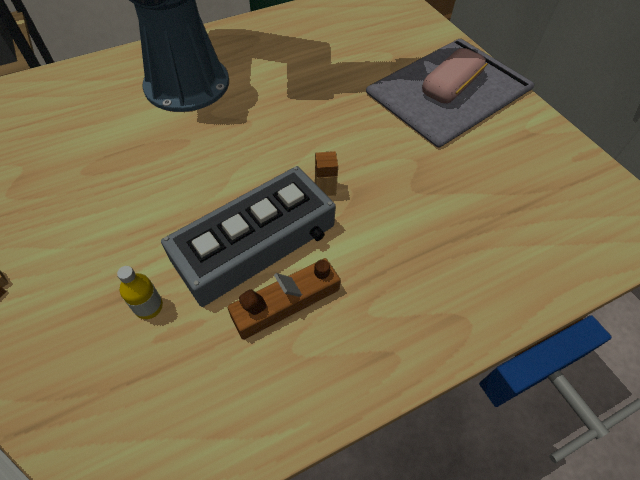

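The top crop shows four white caps at crop pixels (235,376), (312,361), (390,348) and (467,335). The block is to the left, the bottle to the right and the plane beyond the box. Key 4's cap measures about 4 mm lower than the others, so it's probably the latched one; the taps will confirm. First I'll shut the jaw and align the tool with the console.

Call:
{"op": "apply_moves", "data": {"moves": [{"jaw": 0,"offset": [0,0,0],"rot": [0,0,-7.7]},{"jaw": 0,"offset": [0,0,0],"rot": [0,0,-7.7]},{"jaw": 0,"offset": [0,0,0],"rot": [0,0,-7.7]},{"jaw": 0,"offset": [0,0,0],"rot": [0,0,0]},{"jaw": 0,"offset": [0,0,0],"rot": [0,0,0]}]}}

```text
time_s: 1.42
eef_pos: [0.127, 0.5608, 0.2313]
eef_rot: [0.0, -0.089, 0.996, 0.0]
wrist_force: [0.2, 0.1, -0.1]
opening: -0.0
grasp_force: 0.0
```

```bash
cat >> h.py <<'E'
from scipy.spatial.transform import Rotation as R
KEYS=np.array([[.528,.060,.091],[.539,-.001,.091],[.550,-.0615,.091],[.561,-.122,.087]])
def rel(t):
    o=ctrl.get_obs(); M=R.from_quat(np.roll(o["eef_rot"],-1)).as_matrix()
    print("pos",np.round(o["eef_pos"],4),"F",np.round(o["wrist_force"],2),"t",o["time_s"],"open",round(o["opening"],2))
    print("axes",np.round(M,3).tolist(),"d mm",np.round(1000*M.T@(np.array(t)-o["eef_pos"]),1))
E
python3 -c "
from h import *
rel([.528,.060,.13])"
```

```text
pos [0.127  0.5608 0.2313] F [ 0.2   0.1  -0.09] t 1.425 open -0.0
axes [[-0.984, -0.177, 0.0], [-0.177, 0.984, 0.0], [-0.0, 0.0, -1.0]] d mm [-306.  -563.8  101.3]
```

Call:
{"op": "apply_moves", "data": {"moves": [{"jaw": 0,"offset": [-24,-45,0],"rot": [0,0,0]},{"jaw": 0,"offset": [-24,-45,0],"rot": [0,0,0]},{"jaw": 0,"offset": [-24,-45,0],"rot": [0,0,0]},{"jaw": 0,"offset": [-24,-45,0],"rot": [0,0,0]},{"jaw": 0,"offset": [-24,-45,0],"rot": [0,0,0]}]}}

```text
time_s: 2.05
eef_pos: [0.2863, 0.3597, 0.2315]
eef_rot: [0.0, -0.089, 0.996, 0.0]
wrist_force: [0.3, -0.0, -0.6]
opening: -0.001
grasp_force: 0.0
```

Call:
{"op": "apply_moves", "data": {"moves": [{"jaw": 0,"offset": [-24,-45,0],"rot": [0,0,0]},{"jaw": 0,"offset": [-24,-45,0],"rot": [0,0,0]},{"jaw": 0,"offset": [-24,-45,0],"rot": [0,0,0]},{"jaw": 0,"offset": [-24,-45,0],"rot": [0,0,0]},{"jaw": 0,"offset": [0,0,0],"rot": [0,0,0]}]}}

```text
time_s: 2.68
eef_pos: [0.4141, 0.1987, 0.2315]
eef_rot: [0.0, -0.087, 0.996, -0.0]
wrist_force: [-0.6, 0.3, -0.6]
opening: 0.001
grasp_force: 0.0
```

```bash
python3 -c "
from h import *
rel([.528,.060,.11])"
```

```text
pos [0.4141 0.1987 0.2315] F [-0.63  0.33 -0.63] t 2.675 open 0.0
axes [[-0.985, -0.173, 0.001], [-0.173, 0.985, -0.0], [-0.001, -0.001, -1.0]] d mm [ -88.2 -156.2  121.7]
```

Call:
{"op": "apply_moves", "data": {"moves": [{"jaw": 0,"offset": [-22,-39,10],"rot": [0,0,0]},{"jaw": 0,"offset": [-22,-39,10],"rot": [0,0,0]},{"jaw": 0,"offset": [-22,-39,20],"rot": [0,0,0]},{"jaw": 0,"offset": [-22,-39,30],"rot": [0,0,0]},{"jaw": 0,"offset": [0,0,30],"rot": [0,0,0]}]}}

```text
time_s: 3.3
eef_pos: [0.5285, 0.0622, 0.1308]
eef_rot: [0.001, -0.088, 0.996, -0.0]
wrist_force: [-0.0, -0.4, -0.5]
opening: 0.0
grasp_force: 0.0
```

Call:
{"op": "apply_moves", "data": {"moves": [{"jaw": 0,"offset": [0,0,10],"rot": [0,0,0]},{"jaw": 0,"offset": [0,0,0],"rot": [0,0,0]},{"jaw": 0,"offset": [0,0,0],"rot": [0,0,0]},{"jaw": 0,"offset": [0,0,0],"rot": [0,0,0]},{"jaw": 0,"offset": [0,0,0],"rot": [0,0,0]}]}}

```text
time_s: 3.92
eef_pos: [0.5272, 0.0636, 0.1221]
eef_rot: [0.001, -0.09, 0.996, -0.0]
wrist_force: [-0.3, 0.4, 1.0]
opening: 0.003
grasp_force: 0.0
```

```bash
python3 -c "
from h import *
rel(KEYS[0])"
```

```text
pos [0.5272 0.0636 0.1221] F [-0.3   0.41  1.01] t 3.925 open 0.0
axes [[-0.984, -0.18, 0.002], [-0.18, 0.984, -0.0], [-0.001, -0.0, -1.0]] d mm [-0.1 -3.7 31.1]
```

Call:
{"op": "apply_moves", "data": {"moves": [{"jaw": 0,"offset": [0,-4,15],"rot": [0,0,0]},{"jaw": 0,"offset": [0,0,12],"rot": [0,0,0]},{"jaw": 0,"offset": [0,0,2],"rot": [0,0,0]},{"jaw": 0,"offset": [0,0,1],"rot": [0,0,0]},{"jaw": 0,"offset": [0,0,0],"rot": [0,0,0]}]}}

```text
time_s: 4.55
eef_pos: [0.5277, 0.0595, 0.0914]
eef_rot: [0.0, -0.09, 0.996, 0.0]
wrist_force: [0.1, 0.0, -0.0]
opening: -0.001
grasp_force: 0.0
```

Call:
{"op": "apply_moves", "data": {"moves": [{"jaw": 0,"offset": [0,0,0.7],"rot": [0,0,0]},{"jaw": 0,"offset": [0,0,0.7],"rot": [0,0,0]},{"jaw": 0,"offset": [0,0,0.6],"rot": [0,0,0]},{"jaw": 0,"offset": [0,0,0],"rot": [0,0,0]},{"jaw": 0,"offset": [0,0,0],"rot": [0,0,0]}]}}

```text
time_s: 5.18
eef_pos: [0.5279, 0.0595, 0.0896]
eef_rot: [0.0, -0.09, 0.996, -0.0]
wrist_force: [0.7, -0.2, 3.0]
opening: 0.001
grasp_force: 1.6
```

Contact at z ≈ 0.0896 with about 3 N: key 1 is up and gives softly. On to key 2.

Call:
{"op": "apply_moves", "data": {"moves": [{"jaw": 0,"offset": [0,0,-14],"rot": [0,0,0]},{"jaw": 0,"offset": [0,-31,0],"rot": [0,0,0]},{"jaw": 0,"offset": [0,-31,0],"rot": [0,0,0]},{"jaw": 0,"offset": [0,0,0],"rot": [0,0,0]},{"jaw": 0,"offset": [0,0,10],"rot": [0,0,0]}]}}

```text
time_s: 5.8
eef_pos: [0.539, -0.0013, 0.0938]
eef_rot: [0.001, -0.09, 0.996, -0.0]
wrist_force: [0.2, 0.3, 0.7]
opening: -0.001
grasp_force: 0.0
```

Call:
{"op": "apply_moves", "data": {"moves": [{"jaw": 0,"offset": [0,0,2],"rot": [0,0,0]},{"jaw": 0,"offset": [0,0,1],"rot": [0,0,0]},{"jaw": 0,"offset": [0,0,1],"rot": [0,0,0]},{"jaw": 0,"offset": [0,0,0],"rot": [0,0,0]},{"jaw": 0,"offset": [0,0,0],"rot": [0,0,0]}]}}

```text
time_s: 6.42
eef_pos: [0.5388, -0.0012, 0.0895]
eef_rot: [0.0, -0.09, 0.996, 0.0]
wrist_force: [-1.4, 1.8, 3.0]
opening: -0.001
grasp_force: 1.6
```

Key 2 gives the same feel, so it is up too. Key 3 next.

Call:
{"op": "apply_moves", "data": {"moves": [{"jaw": 0,"offset": [0,0,-14],"rot": [0,0,0]},{"jaw": 0,"offset": [0,-31,0],"rot": [0,0,0]},{"jaw": 0,"offset": [0,-31,0],"rot": [0,0,0]},{"jaw": 0,"offset": [0,0,0],"rot": [0,0,0]},{"jaw": 0,"offset": [0,0,10],"rot": [0,0,0]}]}}

```text
time_s: 7.05
eef_pos: [0.5505, -0.0625, 0.0941]
eef_rot: [0.001, -0.09, 0.996, -0.0]
wrist_force: [0.4, 0.0, -0.2]
opening: -0.0
grasp_force: 0.0
```

Call:
{"op": "apply_moves", "data": {"moves": [{"jaw": 0,"offset": [0,0,2],"rot": [0,0,0]},{"jaw": 0,"offset": [0,0,1],"rot": [0,0,0]},{"jaw": 0,"offset": [0,0,1],"rot": [0,0,0]},{"jaw": 0,"offset": [0,0,0],"rot": [0,0,0]},{"jaw": 0,"offset": [0,0,0],"rot": [0,0,0]}]}}

```text
time_s: 7.68
eef_pos: [0.5499, -0.0622, 0.0895]
eef_rot: [0.0, -0.09, 0.996, 0.0]
wrist_force: [-1.8, 2.0, 2.6]
opening: 0.0
grasp_force: 1.6
```

Call:
{"op": "apply_moves", "data": {"moves": [{"jaw": 0,"offset": [0,0,-14],"rot": [0,0,0]},{"jaw": 0,"offset": [0,-31,0],"rot": [0,0,0]},{"jaw": 0,"offset": [0,-31,0],"rot": [0,0,0]},{"jaw": 0,"offset": [0,0,0],"rot": [0,0,0]},{"jaw": 0,"offset": [0,0,10],"rot": [0,0,0]}]}}

```text
time_s: 8.3
eef_pos: [0.5615, -0.1236, 0.0941]
eef_rot: [0.001, -0.09, 0.996, -0.0]
wrist_force: [-0.9, 0.1, 0.8]
opening: 0.001
grasp_force: 0.0
```

Call:
{"op": "apply_moves", "data": {"moves": [{"jaw": 0,"offset": [0,0,2],"rot": [0,0,0]},{"jaw": 0,"offset": [0,0,1],"rot": [0,0,0]},{"jaw": 0,"offset": [0,0,1],"rot": [0,0,0]},{"jaw": 0,"offset": [0,0,0],"rot": [0,0,0]},{"jaw": 0,"offset": [0,0,0],"rot": [0,0,0]}]}}

```text
time_s: 8.93
eef_pos: [0.561, -0.1235, 0.0895]
eef_rot: [0.0, -0.09, 0.996, -0.0]
wrist_force: [-0.4, -0.7, -0.8]
opening: -0.002
grasp_force: 0.0
```

No contact at that depth, so key 4 is lower. I'll go down slowly until the finger touches it.

Call:
{"op": "apply_moves", "data": {"moves": [{"jaw": 0,"offset": [0,0,1],"rot": [0,0,0]},{"jaw": 0,"offset": [0,0,0.8],"rot": [0,0,0]},{"jaw": 0,"offset": [0,0,0.7],"rot": [0,0,0]},{"jaw": 0,"offset": [0,0,0],"rot": [0,0,0]},{"jaw": 0,"offset": [0,0,0],"rot": [0,0,0]}]}}

```text
time_s: 9.55
eef_pos: [0.5609, -0.1235, 0.087]
eef_rot: [0.0, -0.09, 0.996, -0.0]
wrist_force: [-1.7, -0.0, 3.3]
opening: 0.002
grasp_force: 1.8
```

Call:
{"op": "apply_moves", "data": {"moves": [{"jaw": 0,"offset": [0,0,0.3],"rot": [0,0,0]},{"jaw": 0,"offset": [0,0,0.3],"rot": [0,0,0]},{"jaw": 0,"offset": [0,0,0],"rot": [0,0,0]},{"jaw": 0,"offset": [0,0,0],"rot": [0,0,0]},{"jaw": 0,"offset": [0,0,0],"rot": [0,0,0]}]}}

```text
time_s: 10.18
eef_pos: [0.5609, -0.1235, 0.0862]
eef_rot: [0.0, -0.09, 0.996, -0.0]
wrist_force: [-3.0, -0.4, 4.2]
opening: 0.004
grasp_force: 2.4
```

Contact only at z ≈ 0.087, and it's stiff, so key 4 is the latched one. Pressing it home.

Call:
{"op": "apply_moves", "data": {"moves": [{"jaw": 0,"offset": [0,0,1],"rot": [0,0,0]},{"jaw": 0,"offset": [0,0,1],"rot": [0,0,0]},{"jaw": 0,"offset": [0,0,1],"rot": [0,0,0]},{"jaw": 0,"offset": [0,0,0.5],"rot": [0,0,0]},{"jaw": 0,"offset": [0,0,0],"rot": [0,0,0]}]}}

```text
time_s: 10.8
eef_pos: [0.5609, -0.1235, 0.0832]
eef_rot: [-0.0, -0.09, 0.996, -0.0]
wrist_force: [-4.3, 1.1, 9.0]
opening: 0.006
grasp_force: 4.4
```

Call:
{"op": "apply_moves", "data": {"moves": [{"jaw": 0,"offset": [0,0,0.7],"rot": [0,0,0]},{"jaw": 0,"offset": [0,0,0.7],"rot": [0,0,0]},{"jaw": 0,"offset": [0,0,0],"rot": [0,0,0]},{"jaw": 0,"offset": [0,0,0],"rot": [0,0,0]},{"jaw": 0,"offset": [0,0,0],"rot": [0,0,0]}]}}

```text
time_s: 11.42
eef_pos: [0.5609, -0.1235, 0.0828]
eef_rot: [0.0, -0.09, 0.996, -0.0]
wrist_force: [-6.7, 2.3, 16.5]
opening: 0.0
grasp_force: 8.1
```

The force has jumped to 16 N with no more travel, so it's on the stop. Lifting away.

Call:
{"op": "apply_moves", "data": {"moves": [{"jaw": 0,"offset": [0,0,-4],"rot": [0,0,0]},{"jaw": 0,"offset": [0,0,-10],"rot": [0,0,0]},{"jaw": 0,"offset": [0,0,-40],"rot": [0,0,0]},{"jaw": 0,"offset": [0,0,-50],"rot": [0,0,0]},{"jaw": 0,"offset": [0,0,-50],"rot": [0,0,0]}]}}

```text
time_s: 12.05
eef_pos: [0.5606, -0.1233, 0.2364]
eef_rot: [-0.0, -0.09, 0.996, 0.0]
wrist_force: [-0.5, -0.5, 0.8]
opening: -0.0
grasp_force: 0.0
```

Call:
{"op": "apply_moves", "data": {"moves": [{"jaw": 0,"offset": [40,0,0],"rot": [0,0,0]},{"jaw": 0,"offset": [50,0,0],"rot": [0,0,0]},{"jaw": 0,"offset": [50,0,0],"rot": [0,0,0]},{"jaw": 0,"offset": [0,0,0],"rot": [0,0,0]},{"jaw": 0,"offset": [0,0,0],"rot": [0,0,0]}]}}

```text
time_s: 12.68
eef_pos: [0.4237, -0.1489, 0.2357]
eef_rot: [0.001, -0.09, 0.996, -0.0]
wrist_force: [-0.8, -0.2, 0.2]
opening: 0.003
grasp_force: 0.0
```

Run:
```python
from h import *
for c in("top","scene"):
    im,d=ctrl.camera(c); cv2.imwrite(f"pics/{c}1.png",im[:,:,::-1])
    for n in("key_1","plane","joint_block","glue"):
      for r in ctrl.outline_of(c,n):
        w=world(c,d,r["region"])
        if n=="key_1": w=w[w[:,2]>0.0835]
        print(c,n,np.round(np.median(w,0),4))
rel(KEYS[3])
```

```text
top key_1 [ 0.5495 -0.0595  0.0905]
top key_1 [0.5372 0.0018 0.0907]
top key_1 [0.5267 0.0629 0.0906]
top key_1 [ 0.56   -0.1207  0.0906]
top plane [ 0.685  -0.0246  0.0458]
top joint_block [0.4817 0.1581 0.0907]
top joint_block [ 0.543  -0.0277  0.0765]
top glue [ 0.5835 -0.2434  0.0878]
scene key_1 [ 0.5522 -0.0635  0.0911]
scene key_1 [ 0.5633 -0.1238  0.091 ]
scene key_1 [ 0.5419 -0.003   0.091 ]
scene key_1 [0.5306 0.0577 0.0911]
scene plane [ 0.7044 -0.0376  0.0456]
scene plane [ 0.5455 -0.004   0.0891]
scene joint_block [ 0.5717 -0.0468  0.0763]
scene glue [ 0.6034 -0.2544  0.082 ]
pos [ 0.4233 -0.1485  0.2352] F [-0.13 -0.06 -0.09] t 13.175 open 0.0
axes [[-0.984, -0.18, -0.0], [-0.18, 0.984, 0.0], [0.0, 0.0, -1.0]] d mm [-140.3    1.3  148.1]
```

All four caps are now at 0.0906 m, and the plane, block and bottle haven't moved.

```bash
python3 -c "
from bench import ctrl
print(ctrl.hand_in())"
```

```text
the job is handed in; nothing more can be done
None
```

I tapped all four keys from left to right, found key 4 latched and pressed it home. It sprang up, the final images show all four keys up and the plane, block and bottle unmoved, and I handed the job in; no verdict came back.

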